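# Move a hot board from preheater to sloping cooling stand with a lifter

## Task

The circuit board on the low preheating plate is too hot for the gripper to touch: take the board lifter, slide its blade under the board, lift the board and carry it to the sloping cooling stand, and lower it with the lifter so that it lies flat on both sloping rails with its low end down at the two lips. Draw the lifter out and lay it back on the bench, flat on its blade. Never let the gripper or arm touch the board, do not drop the board, and leave the solder reel, flux bottle and hand-held meter where they are.

Things in the scene. Friction and masses are not known exactly. Their poses are not given: they have to be found in the camera images.
- hot_board: Hot circuit board, green, 100 x 160 x 2 mm with parts up to 12 mm high on top, about 0.13 kg (varies). Origin: centre of its underside; x along the 100 mm side, y along the 160 mm side, z up. It starts loose on the two bars of the preheating plate, long side roughly along the plate's x, underside 4 mm above the plate's top face.
- lifter: Board lifter, a cranked steel spatula, 0.16 kg, standing on its blade on the bench. Origin: blade underside at the heel, mid-width; x to the tip, z up. Blade x = 0 to 105 mm, 56 wide, 2 thick. At the heel (x = -4 to 0) an upstand as wide rises to z = 14: the board's edge goes up against it. A thin rod joins heel and handle. Balances about 20 mm ahead of the heel.
- lifter_grip (a point): Grip point in the lifter's black handle, at lifter x = -46, y = 0, z = 65 mm; fingers close along the lifter's y. The handle is a bar 20 mm wide (y), 16 mm deep, 92 mm long, sloping up and back at 30 deg to the blade, low end at x = -16, z = 48, high end at x = -95, z = 94 mm.
- lifter_tip (a point): Middle of the blade's front edge, underside: lifter x = 105, y = 0, z = 0 mm.
- hot_plate: Preheating plate, fixed grey box. Origin on the bench under it, z up. Dark top face at z = 30 mm, x = -95 to 110, y = -65 to 65 mm. Bars 8 mm wide at y = -44 and 44 (80 mm free between) from x = -60 to 100, 4 mm above the face, carry the board. Stops at x = 103 to 108 end its travel. The -x end, nearest the robot, is open: the board's near end is at x = -72 to -58.
- stand: Cooling stand of aluminium bars, fixed. Origin on the bench under the middle of its rails, z up, x to its high end, away from the robot. Runners 10 mm high, 170 long at y = -42 and 42, joined at x = 78 only. Posts at x = -62 and 62 under the rails; cross bar between the far posts at z = 160. Between and below the rails it is empty (74 mm wide) for x < 55, open to the robot's side.
- stand_bed: Sloping bed of the stand. Origin: where the middle of the board's underside lies when fully home, 200 mm over the bench; x up the rails, which rise at 27 deg away from the robot, z square to them. Rails 10 mm wide, 10 deep, 172 long at y = -42 and 42, tops at z = 0. At the low end each has a lip, face at x = -81, 10 wide, 8 mm above the rail; between the lips it is open.
- microscope: Digital microscope on a column, fixed, between plate and stand: foot 150 x 170 mm, 270 mm tall, its body overhanging the foot. Origin under the middle of the foot. Carry the board past it on the robot's side.
- solder_reel: Bystander: blue and white solder reel, 57 mm wide, 37 mm high, standing left of the preheating plate. Origin under its middle.
- flux_bottle: Bystander: white needle bottle with red cap, 36 mm wide, 100 mm high, left of the preheating plate. Origin under its middle.
- thermo_counter: Bystander: black hand-held meter, 44 x 64 x 116 mm, standing upright on the bench at the left. Origin under its middle.

How it is judged:
On the way, in this order (a step that is already met when the one before it is completed fails the run):
1. the board is carried on the lifter, well clear of the preheating plate (height (world z) of hot_board above 0.08 m and contact force between lifter and hot_board above 0.3 N), for 0.2 s.
2. the board is brought down onto the stand's rails (within 20 mm) while still on the lifter (x of hot_board in the frame of stand_bed between -0.02 and 0.03 m and y of hot_board in the frame of stand_bed between -0.025 and 0.025 m and z of hot_board in the frame of stand_bed between -0.004 and 0.02 m and angle between the z axis of hot_board and the z axis of stand_bed, either way round below 0.25 rad and angle between the y axis of hot_board and the x axis of stand_bed, either way round below 0.2 rad and contact force between lifter and hot_board above 0.2 N), for 0.05 s.
At the end, for the whole second after the job is handed in: Board still on both rails: underside within 4 mm of them and 0.06 rad of their slope, sideways within 12 mm, low end at the lips or at most 15 mm up, long side along the rails within 0.2 rad. Lifter free and still on the bench, flat on its blade (0.08 rad), not touching the board (x of hot_board in the frame of stand_bed between -0.005 and 0.015 m and y of hot_board in the frame of stand_bed between -0.012 and 0.012 m and z of hot_board in the frame of stand_bed between -0.004 and 0.004 m and angle between the z axis of hot_board and the z axis of stand_bed, either way round below 0.06 rad and angle between the y axis of hot_board and the x axis of stand_bed, either way round below 0.2 rad and linear speed of each of hot_board, lifter below 0.02 m/s and contact force between lifter and hot_board below 0.05 N and height (world z) of lifter below 0.006 m and angle between lifter's own z axis and vertical below 0.08 rad).
It fails at once if the gripper or arm touches the hot board (contact force between any of the fingers, the arm and hot_board above 0.3 N).
It fails at once if the board is dropped below the level of the preheating plate (height (world z) of hot_board below 0.025 m).
It fails at once if solder reel, flux bottle or meter is pushed away by more than 20 mm (distance of any of solder_reel, flux_bottle, thermo_counter from where it was at the start of the episode above 0.02 m).
It also fails if it takes over 72 s, if anything falls off the work surface, if the arm or the gripper's body presses on something with over 40 N, if the wrist force passes 120 N, or if a joint passes its speed limit or range.

## Robot

A 6-joint arm with a two-finger parallel gripper is mounted at the origin on a cart in front of the work surface, level with it; the furniture and walls round the work are solid. World frame = base frame: x ahead of the robot, y to its left, z up, the work surface at z = 0. Lengths are in m, angles in rad, forces in N, time in s.
With the tool pointing down it reaches from about 0.35 to 0.925 m from the base axis. Payload 6.4 kg.
Tool frame: the origin (TCP) lies midway between the tips of the shut fingers; the grasp point (between the pads) lies 19 mm behind it; z points along the fingers, y is the line along which they close (so a half turn about z gives the same grasp; the last joint's range is limited). The gripper opens to 85 mm and grips with 20 to 120 N. Pads are 22 mm wide; open, the fingers measure 114 mm over their backs; the gripper's body (76 mm by 85 mm) begins 54 mm behind the grasp point. The pads swing forward as they close: fully open they stand 13 mm farther back than shut.
Start: joints at [-1.309, 0.245, 1.558, -0, 1.339, -0.174], TCP at [0.274, -0.589, 0.231] pointing down, gripper open.
Joint ranges: [-3.13, 3.13], [-1.02, 2.26], [0.13, 2.54], [-0.95, 4.09], [0.21, 2.88], [-2.74, 2.74]. Speed limits (rad/s): [2.57, 2.57, 3.14, 3.14, 3.14, 3.14].

## Interface

Orientations are given as a rotation vector (axis times angle).
In Python, from plant import manip gives the robot as it stands.
- The arm moves only by the shell command python3 jog.py [FORCE], which reads ROWS from standard input. ROWS is one flat JSON list of numbers that holds 1 to 20 rows one after another, with no inner brackets; each row has 5 numbers: dx, dy, dz in m, then a turn about the tool's z in rad, then the finger opening in m; each row shifts and turns the commanded pose from where the row before left it, along the tool's axes as they then stand; what a row does not reach is not made up. A row lasts 1/12 s, in which the tool goes at most 0.0417 m and 0.125 rad, less where a joint would pass 70% of its speed; a pose out of reach is approached as far as the arm can. The fingers move at their own pace and stop on an object; FORCE is the grip in N (left out, the last holds). Time passes only in rows, so rows that do not move let the fingers close. It prints the time, the measured TCP pose, the force, the opening and the grip force at its end. Input that does not fit is refused with a message, and nothing moves.
- manip.get_obs(): the state, without advancing time (a new reading comes with each control period).
- manip.camera(name): name is "side" or "top"; returns a dict with "pixels" (480x640x3 uint8, red, green, blue), "fx", "fy", "cx", "cy" (pixels), "dist_coeffs" ([k1, k2, p1, p2, k3] as OpenCV has them; the pictures are not rectified), "R" (3x3) and "t" (3): a world point X has camera coordinates R X + t. Camera axes: x right, y down, z forward; pixel columns grow to the right and rows downward; lengths in m; the calibration is good to about 2 mm. A picture is of the moment at which its call begins. There is no depth.
- manip.sign_off(): hands the job in; it is judged then, once.
The state is a dict: "clock": time; "q": joint angles; "joint_vel": joint speeds; "effort": joint torques, N m; "tool_pos": TCP position; "ee_rot": TCP orientation; "contact_force": force on the tool from outside, world axes, zero at the start; "torque": the same for the moment, N m; "opening": finger opening in m; "gripper_force": force on a finger pad.
Only numpy, scipy, OpenCV 4.12 (cv2) and the standard library are available. Lean on these libraries where they do the work, as an engineer would, in place of code of your own. Each camera call takes 0.05 s, during which the arm holds its last target. There are 200 camera calls.

## Working session

There is one attempt and no reset: what is moved stays moved. The work goes in short steps, Python scripts to look and compute and a shell command to move; the robot and the scene stay as the last step left them, time stands still between calls to the robot, and variables do not carry over. Pictures are saved under pics/ and viewed, at most 10 in all, crops included, and the job is handed in when it is done.

```bash
ls; mkdir -p pics
python3 - <<'E'
from plant import manip
import cv2
print(manip.get_obs())
for n in("side","top"):
    c=manip.camera(n); cv2.imwrite(f"pics/{n}0.png",c["pixels"][:,:,::-1])
    print({k:v for k,v in c.items() if k!="pixels"})
E
```

```text
jog.py
pics
plant.py
{'clock': 0.0, 'q': array([-1.30913056e+00,  2.45812897e-01,  1.55905843e+00, -2.21985661e-05,
        1.33867415e+00, -1.74090293e-01]), 'joint_vel': array([ 2.34419045e-04, -1.14660392e-03,  8.01314343e-05,  1.14387305e-03,
       -1.83011290e-03,  8.44818698e-04]), 'effort': array([ 1.26907766e-03, -4.29502237e+01, -3.26126790e+01, -4.41007546e-05,
        5.40423731e-03,  1.01916172e-05]), 'tool_pos': array([ 0.27421828, -0.58869497,  0.23015719]), 'ee_rot': array([-3.06541451e+00, -6.78667704e-01,  1.68064516e-04]), 'contact_force': array([-0.02974815, -0.27130751,  0.02260509]), 'torque': array([ 0.0006715 ,  0.03325519, -0.05018338]), 'gripper_force': 0.0, 'opening': 0.0855185673893006}
{'fx': 535.4292261303407, 'fy': 535.4292261303407, 'cx': 318.0574330614134, 'cy': 244.2979902043897, 'dist_coeffs': array([-0.16632389,  0.        ,  0.        ,  0.        ,  0.        ]), 'R': array([[ 0.98493335, -0.17258404, -0.01100229],
       [-0.11878637, -0.62892964, -0.76833411],
       [ 0.12568254,  0.75806481, -0.6399544 ]]), 't': array([-0.51232718,  0.19064825,  1.23789582])}
{'fx': 492.51267987893993, 'fy': 492.51267987893993, 'cx': 322.66353342134437, 'cy': 244.47018612052017, 'dist_coeffs': array([-0.08767102,  0.        ,  0.        ,  0.        ,  0.        ]), 'R': array([[ 0.02116686, -0.99974077, -0.00838792],
       [-0.99081368, -0.01985552, -0.1337685 ],
       [ 0.13356728,  0.01114233, -0.99097711]]), 't': array([0.02054112, 0.54263017, 1.24146077])}
```

View pics/side0.png

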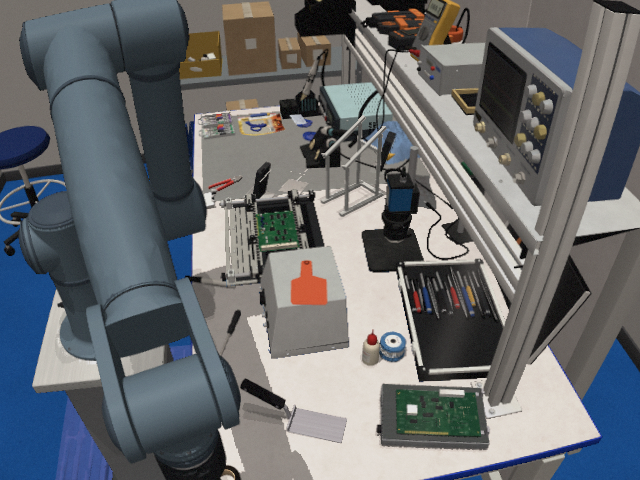

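View pics/top0.png

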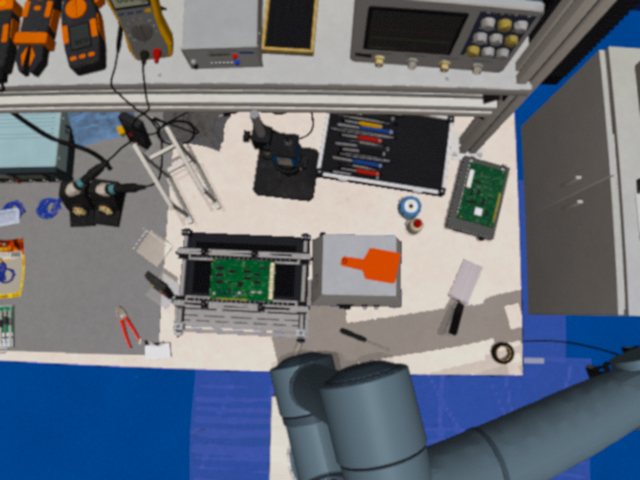

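The first views show the lifter at about (295,410) in the side view and (462,290) in the top view. The plate with the board is at about (432,415) side and (478,197) top. The stand is at about (355,170) side and (175,170) top, and the microscope at (285,165) top. I'll zoom in.

```bash
cat > h.py <<'E'
import numpy as np, cv2
from plant import manip
C={n:manip.camera(n) for n in("side","top")}
def cam(n):
    c=C[n]; K=np.array([[c["fx"],0,c["cx"]],[0,c["fy"],c["cy"]],[0,0,1]]); return c,K
def ray(n,px):
    c,K=cam(n); u=cv2.undistortPoints(np.array(px,float).reshape(-1,1,2),K,c["dist_coeffs"]).reshape(-1,2)
    d=np.c_[u,np.ones(len(u))]@c["R"]; return -c["R"].T@c["t"], d
def plane(n,px,z):
    o,d=ray(n,px); return o+d*((z-o[2])/d[:,2])[:,None]
def tri(ps,pt):
    out=[]
    for a,b in zip(np.reshape(ps,(-1,2)),np.reshape(pt,(-1,2))):
        o1,d1=ray("side",a);o2,d2=ray("top",b);d1=d1[0];d2=d2[0]
        s=np.linalg.lstsq(np.c_[d1,-d2],o2-o1,rcond=None)[0]
        p,q=o1+s[0]*d1,o2+s[1]*d2; out.append(np.r_[(p+q)/2,np.linalg.norm(p-q)])
    return np.array(out)
def proj(n,X):
    c,K=cam(n); return cv2.projectPoints(np.array(X,float).reshape(-1,3),cv2.Rodrigues(c["R"])[0],c["t"],K,c["dist_coeffs"])[0].reshape(-1,2)
E
python3 - <<'E'
from h import *
def crop(n,x,y,w,h,s): return cv2.resize(C[n]["pixels"][y:y+h,x:x+w,::-1],None,fx=s,fy=s,interpolation=cv2.INTER_CUBIC)
# A: side 235..500 x 360..460 x3 (795x300); top 430..530 x 150..345 rotated
a=crop("side",235,365,265,98,3); b=crop("top",425,148,100,195,3); b=cv2.rotate(b,cv2.ROTATE_90_CLOCKWISE)
im=np.zeros((a.shape[0]+b.shape[0],800,3),np.uint8); im[:a.shape[0],:a.shape[1]]=a; im[a.shape[0]:,:b.shape[1]]=b
cv2.imwrite("pics/A.png",im)
a=crop("side",310,105,130,180,3); b=crop("top",115,95,133,145,3)
im=np.zeros((560,800,3),np.uint8); im[:a.shape[0],:a.shape[1]]=a; im[:b.shape[0],395:395+b.shape[1]]=b
cv2.imwrite("pics/B.png",im)
E
```

```text
(no output)
```

View pics/A.png

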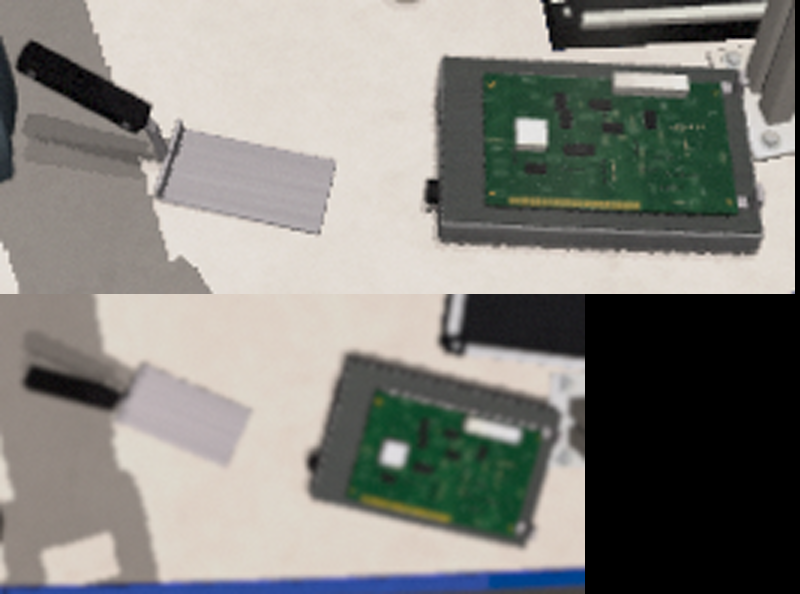

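View pics/B.png

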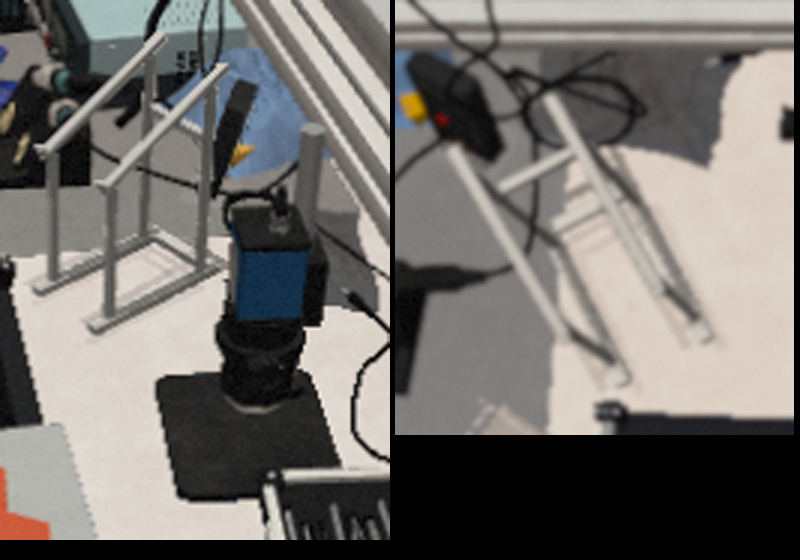

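A shows, in the side view, the blade corners at about (347,418), (342,443) and (290,430), and the handle from (241,381) to (285,405). The board spans (396,389) to (482,435). B shows the rail low ends at about (323,155) and (345,167) and the high ends at (364,118) and (385,128) in the side view. I'll measure all of these in metric units.

Run:
```python
from h import *
np.set_printoptions(precision=4,suppress=True)
def rect(n,mask,z):
    k,_,_,_=0,0,0,0
    nl,lab,st,_=cv2.connectedComponentsWithStats(mask.astype(np.uint8)); i=1+np.argmax(st[1:,4])
    c=max(cv2.findContours((lab==i).astype(np.uint8),cv2.RETR_EXTERNAL,cv2.CHAIN_APPROX_NONE)[0],key=cv2.contourArea).reshape(-1,2)
    P=plane(n,c,z)[:,:2]; r=cv2.minAreaRect((P*1000).astype(np.float32)); return st[i,4],r, cv2.boxPoints(r)/1000
def roi(n,x0,y0,x1,y1):
    m=np.zeros((480,640),bool); m[y0:y1,x0:x1]=1; return m
R={"side":[(238,370,355,455),(370,380,492,450)],"top":[(440,250,490,340),(440,150,515,245)]}
for n in("side","top"):
    p=C[n]["pixels"]; hsv=cv2.cvtColor(p,cv2.COLOR_RGB2HSV); H,S,V=[hsv[...,i].astype(int) for i in range(3)]
    g=(H>40)&(H<90)&(S>60); 
    # board: fill
    m=roi(n,*R[n][1])&g; m=cv2.morphologyEx(m.astype(np.uint8),cv2.MORPH_CLOSE,np.ones((9,9)))
    print(n,"board",rect(n,m,.036)); 
    m=roi(n,*R[n][1])&(p.max(2)<130); print(n,"plate",rect(n,m,.030))
    a=(410,425) if n=="side" else (0,0)
    pt={"side":(315,424),"top":(466,275)}[n]; print("blade hsv",hsv[pt[1],pt[0]],"bench",hsv[pt[1]-25,pt[0]])
    m=roi(n,*R[n][0])&((H>120)|(S<18))&(V<215)&(V>120); print(n,"blade",rect(n,m,.002))
    m=roi(n,*R[n][0])&(V<70); print(n,"handle",rect(n,m,.070))
```

```text
side board (np.int32(3223), ((686.331787109375, -386.231689453125), (100.91519165039062, 159.3240203857422), 75.0280990600586), array([[ 0.5963, -0.4144],
       [ 0.7503, -0.4556],
       [ 0.7763, -0.3581],
       [ 0.6224, -0.3169]], dtype=float32))
side plate (np.int32(6341), ((688.561767578125, -383.72509765625), (158.63035583496094, 240.73574829101562), 77.0901107788086), array([[ 0.5535, -0.4341],
       [ 0.7882, -0.4879],
       [ 0.8236, -0.3333],
       [ 0.589 , -0.2795]], dtype=float32))
blade hsv [170   9 175] bench [ 14  17 226]
side blade (np.int32(1349), ((458.5084228515625, -348.95361328125), (57.8709716796875, 105.80914306640625), 65.99447631835938), array([[ 0.3984, -0.3539],
       [ 0.4951, -0.3969],
       [ 0.5186, -0.344 ],
       [ 0.422 , -0.301 ]], dtype=float32))
side handle (np.int32(513), ((359.0245361328125, -303.4331970214844), (23.7371768951416, 100.26532745361328), 48.554962158203125), array([[ 0.3136, -0.2791],
       [ 0.3887, -0.3455],
       [ 0.4045, -0.3277],
       [ 0.3293, -0.2614]], dtype=float32))
top board (np.int32(1929), ((685.61749267
[... 321 characters left out ...]
3), 75.4485092163086), array([[ 0.5551, -0.4123],
       [ 0.7647, -0.4667],
       [ 0.7983, -0.3373],
       [ 0.5887, -0.2829]], dtype=float32))
blade hsv [168  14 186] bench [ 17  23 221]
top blade (np.int32(839), ((455.39337158203125, -348.06414794921875), (56.81742858886719, 109.11045837402344), 65.64175415039062), array([[ 0.394 , -0.3514],
       [ 0.4934, -0.3964],
       [ 0.5168, -0.3447],
       [ 0.4174, -0.2997]], dtype=float32))
top handle (np.int32(240), ((359.6752014160156, -304.3163146972656), (20.00068473815918, 80.7349853515625), 74.42493438720703), array([[ 0.3181, -0.3031],
       [ 0.3959, -0.3248],
       [ 0.4012, -0.3055],
       [ 0.3235, -0.2838]], dtype=float32))
```

Run:
```python
from h import *
np.set_printoptions(precision=4,suppress=True)
S=lambda x,y:(310+x/3,105+y/3); T=lambda x,y:(115+(x-395)/3,95+y/3)
# L low, L high, R low, R high
s=[S(41,152),S(162,38),S(105,186),S(225,69)]
t=[T(565,340),T(455,150),T(670,288),T(550,95)]
P=tri(s,t); print(P)
rs=plane("side",[S(38,288),S(96,329)],.010); rt=plane("top",[T(620,380),T(706,337)],.010); print(rs,rt)
ft=plane("top",[(254,194),(309,200),(260,148),(318,153)],.01);print("foot",ft)
b=tri([(268,252),(340,250),(349,344),(270,353)],[(318,304),(399,305),(401,237),(316,237)]);print("box",b)
a=cv2.resize(C["top"]["pixels"][120:225,140:226,::-1],None,fx=7,fy=7,interpolation=cv2.INTER_CUBIC)[:600]
b=cv2.resize(C["side"]["pixels"][105:220,315:395,::-1],None,fx=5,fy=5,interpolation=cv2.INTER_CUBIC)
im=np.zeros((600,800,3),np.uint8)
a=cv2.resize(C["top"]["pixels"][120:225,140:226,::-1],None,fx=4.5,fy=4.5,interpolation=cv2.INTER_CUBIC)
im[:a.shape[0],:a.shape[1]]=a; im[:b.shape[0],400:400+b.shape[1]]=b
cv2.imwrite("pics/C.png",im)
```

```text
[[0.6064 0.3938 0.1589 0.0014]
 [0.7397 0.4677 0.2295 0.001 ]
 [0.6489 0.309  0.1673 0.003 ]
 [0.7838 0.3965 0.2285 0.0007]]
[[0.6014 0.3829 0.01  ]
 [0.6439 0.3053 0.01  ]] [[0.6004 0.3901 0.01  ]
 [0.641  0.3142 0.01  ]]
foot [[0.6793 0.2201 0.01  ]
 [0.6654 0.0712 0.01  ]
 [0.8087 0.2092 0.01  ]
 [0.797  0.0501 0.01  ]]
box [[ 0.399   0.0383  0.1302  0.0238]
 [ 0.4617 -0.146   0.279   0.1534]
 [ 0.5634 -0.1737  0.0206  0.0095]
 [ 0.4915  0.0374 -0.1954  0.2099]]
```

View pics/C.png

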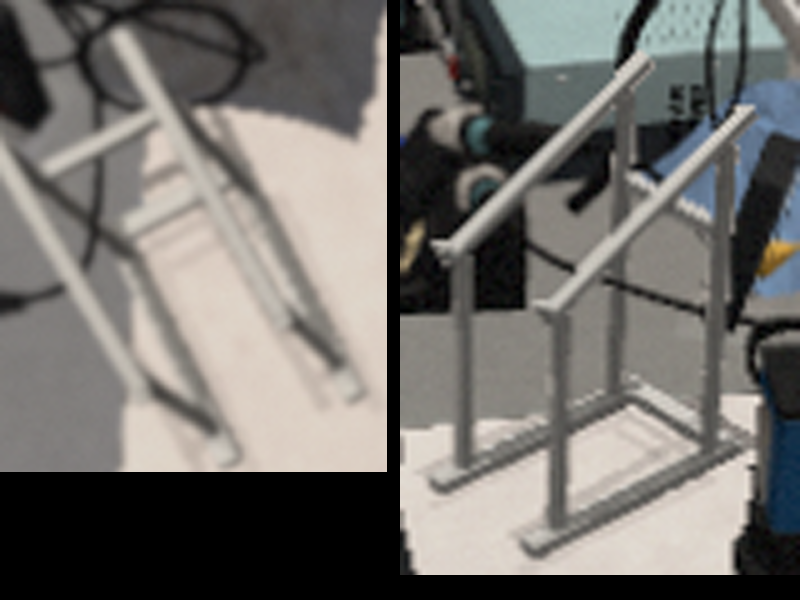

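Run:
```python
from h import *
np.set_printoptions(precision=4,suppress=True)
T=lambda x,y:(140+x/4.5,120+y/4.5); S=lambda x,y:(315+(x-400)/5,105+y/5)
for n,lo,hi,ru in(("top",[T(140,395),T(285,322)],[(135,145),T(122,32)],[T(222,458),T(349,391)]),("side",[S(446,248),S(552,304)],[S(645,62),S(748,112)],[S(438,481),S(534,546)])):
    a=plane(n,lo,.166);b=plane(n,hi,.237);r=plane(n,ru,.010)
    print(n,a,b,r,"lohi",np.linalg.norm((b-a)[:,:2],axis=1),"w",np.linalg.norm(a[0]-a[1]),np.linalg.norm(b[0]-b[1]),np.linalg.norm(r[0]-r[1]))
    d=(b-a).mean(0); print("yaw",np.arctan2(d[1],d[0]),np.arctan2(*(a[0]-a[1])[:2]*[-1,1]) ,"mid",(a.mean(0)+b.mean(0))/2,"runner mid",r.mean(0))
```

```text
top [[0.6056 0.3929 0.166 ]
 [0.6462 0.3174 0.166 ]] [[0.7365 0.4645 0.237 ]
 [0.7798 0.3924 0.237 ]] [[0.6001 0.3919 0.01  ]
 [0.6421 0.3173 0.01  ]] lohi [0.1493 0.1532] w 0.08578327960854873 0.08412202746822359 0.08567775956765569
yaw 0.5059908677502024 0.49370513989529896 mid [0.692  0.3918 0.2015] runner mid [0.6211 0.3546 0.01  ]
side [[0.6075 0.3875 0.166 ]
 [0.6533 0.3173 0.166 ]] [[0.7367 0.4549 0.237 ]
 [0.7783 0.3843 0.237 ]] [[0.601  0.382  0.01  ]
 [0.6438 0.3076 0.01  ]] lohi [0.1457 0.1418] w 0.0838329873843555 0.08194278675463346 0.08584511525482763
yaw 0.486167781546905 0.5784650759583445 mid [0.694  0.386  0.2015] runner mid [0.6224 0.3448 0.01  ]
```

```bash
cat > go.py <<'E'
# usage: go.py x y z yaw -> needed delta in tool axes from measured pose
import sys,numpy as np
from plant import manip
from scipy.spatial.transform import Rotation as Ro
o=manip.get_obs(); R=Ro.from_rotvec(o["ee_rot"]).as_matrix(); yaw=np.arctan2(R[1,0],R[0,0])
t=np.array([float(v) for v in sys.argv[1:5]])
print("pos",o["tool_pos"].round(4),"yaw",yaw.round(4),"tilt",np.arccos(-R[2,2]).round(4),"open",round(o["opening"],4),"F",o["contact_force"].round(2),"q",o["q"].round(2),"clk",round(o["clock"],2))
a=t[3]; Rt=np.array([[np.cos(a),np.sin(a),0],[np.sin(a),-np.cos(a),0],[0,0,-1]])
print("delta in current axes",((t[:3]-o["tool_pos"])@R).round(4),"after turn",((t[:3]-o["tool_pos"])@Rt).round(4),"turn",round(yaw-a,4))
E
echo '[0,0,0,0.1225,0.085,0,0,0,0.1225,0.085,0,0,0,0.1225,0.085,0,0,0,0.1225,0.085,0,0,0,0.1225,0.085,0,0,0,0.1225,0.085,0,0,0,0.1225,0.085,-0.0036,-0.0368,0,0,0.085,-0.0036,-0.0368,0,0,0.085,-0.0036,-0.0368,0,0,0.085,-0.0036,-0.0368,0,0,0.085,-0.0036,-0.0368,0,0,0.085,-0.0036,-0.0368,0,0,0.085,-0.0036,-0.0368,0,0,0.085,-0.0036,-0.0368,0,0,0.085,0,0,0,0,0.085,0,0,0,0,0.085]' | python3 jog.py
python3 go.py .3683 -.3086 .046 -.422
```

```text
clock: 1.92
tool_pos: [0.3692, -0.3076, 0.2316]
ee_rot: [3.072, -0.653, 0.001]
contact_force: [-0.6, -0.3, 0.6]
opening: 0.0851
gripper_force: 0.0
pos [ 0.3692 -0.3076  0.2316] yaw -0.4187 tilt 0.001 open 0.0851 F [-0.55 -0.35  0.63] q [-0.93 -0.17  1.98 -0.    1.33  1.06] clk 1.92
delta in current axes [-0.0005  0.0011  0.1856] after turn [-0.0004  0.0013  0.1856] turn 0.0033
```

```bash
echo '[0,0.001,0.031,0.003,0.085,0,0,0.031,0,0.085,0,0,0.031,0,0.085,0,0,0.031,0,0.085,0,0,0.031,0,0.085,0,0,0.030,0,0.085,0,0,0,0,0.085,0,0,0,0,0.085,0,0,0,0,0.085]' | python3 jog.py 
python3 go.py .3683 -.3086 .046 -.422
python3 - <<'E'
from h import *
im=np.hstack([cv2.resize(C["top"]["pixels"][240:345,420:500,::-1],None,fx=5,fy=5),cv2.resize(C["side"]["pixels"][350:455,235:315,::-1],None,fx=5,fy=5)]); cv2.imwrite("pics/D.png",im)
E
```

```text
clock: 2.67
tool_pos: [0.3689, -0.3116, 0.0479]
ee_rot: [3.069, -0.663, 0.003]
contact_force: [-0.0, -0.0, 0.6]
opening: 0.0849
gripper_force: 0.0
pos [ 0.3689 -0.3116  0.0479] yaw -0.4256 tilt 0.0027 open 0.0849 F [-0.04 -0.05  0.62] q [-0.94  0.11  2.09 -0.    0.94  1.06] clk 2.67
delta in current axes [-0.0017 -0.0025  0.0019] after turn [-0.0017 -0.0025  0.0019] turn -0.0036
```

View pics/D.png

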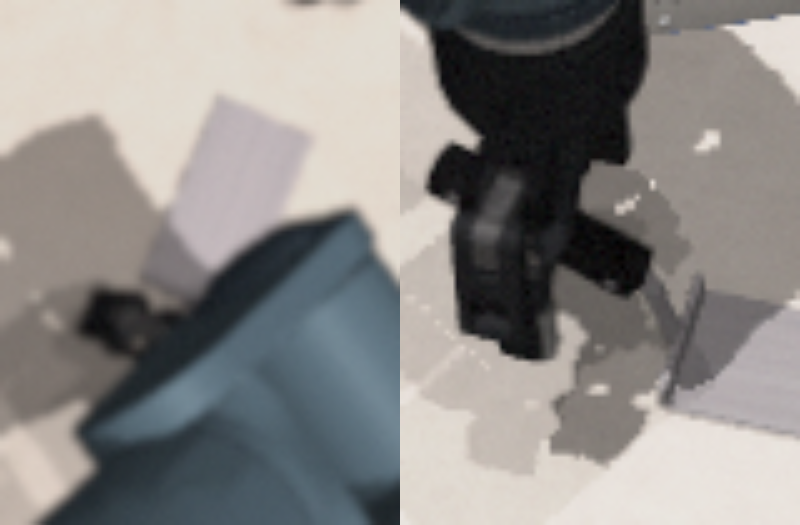

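The picture shows the fingers straddling the handle, with the right finger at about (500,260) and the handle running from (450,170) to (640,270). I'll centre the gripper and close.

```bash
echo '[-0.0015,-0.0025,0.002,0,0.085,0,0,0,0,0.085,0,0,0,0,0.05,0,0,0,0,0.03,0,0,0,0,0.02,0,0,0,0,0.01,0,0,0,0,0.005,0,0,0,0,0.005,0,0,0,0,0.005,0,0,0,0,0.005,0,0,0,0,0.005,0,0,0,0,0.005]' | python3 jog.py 110
python3 go.py .3683 -.3086 .046 -.422
python3 - <<'E'
from h import *
def rect(n,box,z):
    p=C[n]["pixels"];hsv=cv2.cvtColor(p,cv2.COLOR_RGB2HSV);H,S,V=[hsv[...,i].astype(int) for i in range(3)]
    m=np.zeros((480,640),np.uint8);x0,y0,x1,y1=box;m[y0:y1,x0:x1]=1
    m&=(((H>120)|(S<18))&(V<215)&(V>120)).astype(np.uint8)
    c=max(cv2.findContours(m,0,1)[0],key=cv2.contourArea).reshape(-1,2); r=cv2.minAreaRect((plane(n,c,z)[:,:2]*1000).astype(np.float32)); print(n,r,(cv2.boxPoints(r)/1000).tolist())
rect("side",(238,370,355,455),.002);rect("top",(440,250,490,340),.002)
E
```

```text
clock: 3.77
tool_pos: [0.3679, -0.3068, 0.0445]
ee_rot: [-3.071, 0.662, 0.0]
contact_force: [-2.0, 1.8, 5.0]
opening: 0.0184
gripper_force: 107.2
pos [ 0.3679 -0.3068  0.0445] yaw -0.4246 tilt 0.0003 open 0.0184 F [-1.96  1.85  4.98] q [-0.93  0.11  2.09  0.    0.93  1.06] clk 3.77
delta in current axes [ 0.0011  0.0015 -0.0015] after turn [ 0.0011  0.0015 -0.0015] turn -0.0026
side ((458.48956298828125, -349.0256042480469), (57.0777702331543, 105.84972381591797), 66.01173400878906) [[0.3985334038734436, -0.3535829782485962], [0.4952407479286194, -0.396616131067276], [0.5184456706047058, -0.34446823596954346], [0.4217383861541748, -0.30143508315086365]]
top ((459.3406982421875, -350.12677001953125), (57.62220764160156, 102.68091583251953), 65.89582824707031) [[0.4007105529308319, -0.3554583787918091], [0.49443814158439636, -0.39739295840263367], [0.5179708003997803, -0.3447951674461365], [0.4242432415485382, -0.3028605878353119]]
```

Run:
```python
from h import *
np.set_printoptions(precision=4,suppress=True)
S=lambda x,y:(235+x/3,365+y/3); T=lambda x,y:(425+(y-294)/3,148+194.7-x/3)
a=plane("side",[S(443,58),S(745,70),S(440,222),S(762,238)],.03)
b=plane("top",[T(347,354),T(556,406),T(312,494),T(526,543)],.03)
d=np.array([.9659,-.259,0]);n=np.array([.259,.9659,0]);o=np.array([.6087,-.3659,0])
for v in(a,b): print(v,((v-o)@d),((v-o)@n))
```

```text
[[ 0.6011 -0.2978  0.03  ]
 [ 0.7998 -0.3493  0.03  ]
 [ 0.5677 -0.4182  0.03  ]
 [ 0.7622 -0.4719  0.03  ]] [-0.025   0.1803 -0.0261  0.1757] [ 0.0638  0.0655 -0.0611 -0.0627]
[[ 0.5957 -0.2889  0.03  ]
 [ 0.7872 -0.3393  0.03  ]
 [ 0.5672 -0.4127  0.03  ]
 [ 0.7628 -0.4636  0.03  ]] [-0.0325  0.1655 -0.0279  0.1741] [ 0.071   0.0719 -0.056  -0.0544]
```

```bash
echo '[0,0,-0.0275,0,0.005,0,0,-0.0275,0,0.005]' | python3 jog.py ; python3 go.py .4501 -.3215 .0995 -.266
```

```text
clock: 4.13
tool_pos: [0.3664, -0.3052, 0.0976]
ee_rot: [-3.067, 0.662, 0.007]
contact_force: [0.6, -1.2, -1.2]
opening: 0.0185
gripper_force: 107.6
pos [ 0.3664 -0.3052  0.0976] yaw -0.4249 tilt 0.0058 open 0.0185 F [ 0.58 -1.24 -1.25] q [-0.93  0.01  2.08 -0.    1.05  1.06] clk 4.13
delta in current axes [ 0.083  -0.0196 -0.0023] after turn [ 0.0851 -0.0062 -0.0019] turn -0.1589
```

```bash
echo '[0,0,0,-0.08,0.005,0,0,0,-0.079,0.005,0.0284,-0.0027,-0.0006,0,0.005,0.0284,-0.0027,-0.0006,0,0.005,0.0284,-0.0027,-0.0006,0,0.005,0,0,0,0,0.005,0,0,0,0,0.005,0,0,0,0,0.005]' | python3 jog.py ; python3 go.py .4506 -.3196 .0745 -.266
```

```text
clock: 4.8
tool_pos: [0.4514, -0.3208, 0.1]
ee_rot: [-3.113, 0.416, 0.003]
contact_force: [-0.4, 0.0, -1.7]
opening: 0.0181
gripper_force: 107.8
pos [ 0.4514 -0.3208  0.1   ] yaw -0.2656 tilt 0.0021 open 0.0181 F [-0.38  0.01 -1.72] q [-0.82  0.18  1.89 -0.    1.07  1.01] clk 4.8
delta in current axes [-0.001  -0.0009  0.0255] after turn [-0.0011 -0.001   0.0255] turn 0.0004
```

```bash
cat > blade.py <<'E'
from h import *
import sys
np.set_printoptions(precision=4,suppress=True)
z=float(sys.argv[1]); X=np.array([float(v) for v in sys.argv[2:4]])  # expected blade centre
for n in("side","top"):
    p=C[n]["pixels"];hsv=cv2.cvtColor(p,cv2.COLOR_RGB2HSV);H,S,V=[hsv[...,i].astype(int) for i in range(3)]
    u,v=proj(n,[*X,z])[0].astype(int); m=np.zeros((480,640),np.uint8); m[v-50:v+50,u-60:u+60]=1
    m&=(((H>120)|(S<18))&(V<225)&(V>120)).astype(np.uint8)
    c=max(cv2.findContours(m,0,1)[0],key=cv2.contourArea).reshape(-1,2); r=cv2.minAreaRect((plane(n,c,z)[:,:2]*1000).astype(np.float32)); print(n,r,cv2.boxPoints(r)/1000)
    cv2.imwrite(f"pics/bl_{n}.png",p[v-60:v+60,u-80:u+80,::-1])
E
python3 blade.py .0575 .549 -.348
python3 -c "
import cv2,numpy as np
cv2.imwrite('pics/E.png',np.hstack([cv2.resize(cv2.imread(f'pics/bl_{n}.png'),None,fx=2.5,fy=2.5) for n in('side','top')]))"
```

```text
side ((547.5857543945312, -345.5008850097656), (62.85319137573242, 103.23954772949219), 74.76000213623047) [[ 0.4895 -0.3623]
 [ 0.5891 -0.3894]
 [ 0.6057 -0.3287]
 [ 0.506  -0.3016]]
top ((547.86279296875, -348.42108154296875), (58.47003173828125, 103.84701538085938), 74.40079498291016) [[ 0.49   -0.3626]
 [ 0.59   -0.3905]
 [ 0.6057 -0.3342]
 [ 0.5057 -0.3063]]
```

View pics/E.png

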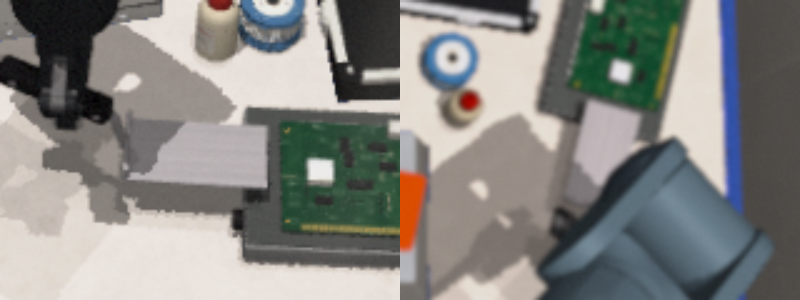

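The picture shows the blade tip just over the near edge of the plate, about 11 mm short of the board and aligned with it. I'll lower until it touches.

```bash
echo '[0,0,0.01,0,0.005,0,0,0.01,0,0.005,0,0,0.002,0,0.005,0,0,0,0,0.005,0,0,0,0,0.005]' | python3 jog.py;echo '[0,0,0.001,0,0.005,0,0,0,0,0.005,0,0,0,0,0.005]' | python3 jog.py;echo '[0,0,0.001,0,0.005,0,0,0,0,0.005,0,0,0,0,0.005]' | python3 jog.py;echo '[0,0,0.001,0,0.005,0,0,0,0,0.005,0,0,0,0,0.005]' | python3 jog.py
```

```text
clock: 5.32
tool_pos: [0.4518, -0.3212, 0.0786]
ee_rot: [-3.113, 0.416, 0.001]
contact_force: [-0.0, -0.4, -1.4]
opening: 0.0183
gripper_force: 107.8
clock: 5.57
tool_pos: [0.4523, -0.3216, 0.0784]
ee_rot: [3.114, -0.416, 0.001]
contact_force: [-0.2, -0.5, -2.9]
opening: 0.0181
gripper_force: 107.8
clock: 5.82
tool_pos: [0.4522, -0.3214, 0.0771]
ee_rot: [3.114, -0.416, 0.0]
contact_force: [-0.3, -1.2, -1.0]
opening: 0.0188
gripper_force: 107.8
clock: 6.07
tool_pos: [0.4522, -0.3214, 0.076]
ee_rot: [-3.114, 0.416, 0.0]
contact_force: [0.3, 0.5, -1.6]
opening: 0.0186
gripper_force: 107.8
```

```bash
for i in 1 2 ; do :; done; echo '[0,0,0.0007,0,0.005,0,0,0,0,0.005,0,0,0,0,0.005]' | python3 jog.py | grep -E "pos|contact";echo '[0,0,0.0007,0,0.005,0,0,0,0,0.005,0,0,0,0,0.005]' | python3 jog.py| grep -E "pos|contact";echo '[0,0,0.0007,0,0.005,0,0,0,0,0.005,0,0,0,0,0.005]' | python3 jog.py| grep -E "pos|contact"
```

```text
tool_pos: [0.4522, -0.3214, 0.0753]
contact_force: [-0.2, -0.7, -1.2]
tool_pos: [0.4523, -0.3215, 0.0748]
contact_force: [0.3, -1.3, -0.7]
tool_pos: [0.4523, -0.3216, 0.0742]
contact_force: [-0.9, 0.8, -0.6]
```

```bash
echo '[0,0,0.0007,0,0.005,0,0,0,0,0.005,0,0,0,0,0.005]' | python3 jog.py | grep -E "pos|contact";echo '[0,0,0.0007,0,0.005,0,0,0,0,0.005,0,0,0,0,0.005]' | python3 jog.py| grep -E "pos|contact"
```

```text
tool_pos: [0.4524, -0.3217, 0.0736]
contact_force: [-1.3, 0.4, 1.8]
tool_pos: [0.4524, -0.3217, 0.073]
contact_force: [-4.0, 1.4, 4.8]
```

```bash
echo '[0,0,-0.0021,0,0.005,0,0,0,0,0.005,0,0,0,0,0.005]' | python3 jog.py | grep -E "pos|contact";echo '[0.004,0,0,0,0.005,0.004,0,0,0,0.005,0.004,0,0,0,0.005,0.004,0,0,0,0.005,0.004,0,0,0,0.005,0,0,0,0,0.005]' | python3 jog.py| grep -E "pos|contact"; python3 go.py .4506 -.3196 .075 -.266
```

```text
tool_pos: [0.4521, -0.3213, 0.0743]
contact_force: [-0.5, -0.8, 0.1]
tool_pos: [0.4723, -0.3269, 0.0746]
contact_force: [0.2, -0.3, -1.0]
pos [ 0.4723 -0.3269  0.0746] yaw -0.2654 tilt 0.0006 open 0.0185 F [ 0.18 -0.33 -1.04] q [-0.8   0.26  1.85  0.    1.03  1.03] clk 8.07
delta in current axes [-0.0229 -0.0013 -0.0004] after turn [-0.0229 -0.0013 -0.0004] turn 0.0006
```

```bash
echo '[0.005,0,0,0,0.005,0.005,0,0,0,0.005,0.005,0,0,0,0.005,0.005,0,0,0,0.005,0,0,0,0,0.005]' | python3 jog.py| grep -E "pos|contact"; echo '[0.005,0,0,0,0.005,0.005,0,0,0,0.005,0.005,0,0,0,0.005,0.005,0,0,0,0.005,0,0,0,0,0.005]' | python3 jog.py| grep -E "pos|contact"; echo '[0.005,0,0,0,0.005,0.005,0,0,0,0.005,0.005,0,0,0,0.005,0.005,0,0,0,0.005,0,0,0,0,0.005]' | python3 jog.py| grep -E "pos|contact"; python3 go.py .4506 -.3196 .075 -.266
python3 - <<'E'
from h import *
for n in C: u,v=proj(n,[.62,-.37,.036])[0].astype(int);cv2.imwrite(f"pics/bl_{n}.png",C[n]["pixels"][v-60:v+60,u-80:u+80,::-1])
cv2.imwrite('pics/F.png',np.hstack([cv2.resize(cv2.imread(f'pics/bl_{n}.png'),None,fx=2.5,fy=2.5) for n in('side','top')]))
E
```

```text
tool_pos: [0.4917, -0.3323, 0.0747]
contact_force: [0.1, 0.8, -1.8]
tool_pos: [0.511, -0.3375, 0.0748]
contact_force: [0.9, -0.2, -0.3]
tool_pos: [0.5304, -0.3428, 0.0747]
contact_force: [-0.2, -0.4, -1.6]
pos [ 0.5304 -0.3428  0.0747] yaw -0.2654 tilt 0.0009 open 0.0184 F [-0.17 -0.42 -1.64] q [-0.75  0.38  1.7   0.    1.06  1.08] clk 9.32
delta in current axes [-0.083  -0.0014 -0.0004] after turn [-0.083  -0.0014 -0.0003] turn 0.0006
```

View pics/F.png

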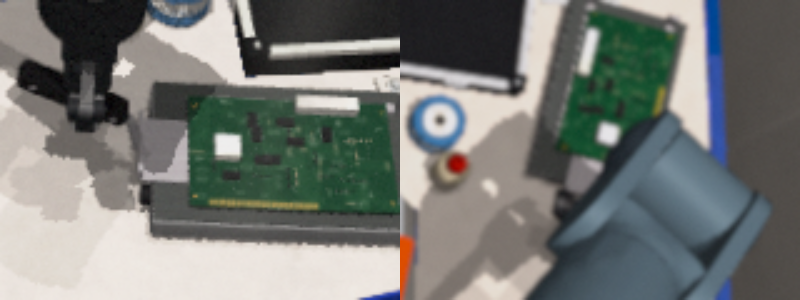

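The picture shows the blade under the board, with the heel about 34 mm short of the board's near edge. I'll push on.

```bash
echo '[0.006,0,0,0,0.005,0.006,0,0,0,0.005,0.006,0,0,0,0.005,0.006,0,0,0,0.005,0.005,0,0,0,0.005,0.003,0,0,0,0.005,0.002,0,0,0,0.005,0.002,0,0,0,0.005,0.002,0,0,0,0.005,0,0,0,0,0.005,0,0,0,0,0.005]' | python3 jog.py| grep -E "pos|contact"; python3 go.py .4506 -.3196 .075 -.266
cat > board.py <<'E'
from h import *
import sys
np.set_printoptions(precision=4,suppress=True)
z=float(sys.argv[1]); X=np.array([float(v) for v in sys.argv[2:4]])
for n in("side","top"):
    hsv=cv2.cvtColor(C[n]["pixels"],cv2.COLOR_RGB2HSV);H,S,V=[hsv[...,i].astype(int) for i in range(3)]
    u,v=proj(n,[*X,z])[0].astype(int); m=np.zeros((480,640),np.uint8); m[max(v-55,0):v+55,u-65:u+65]=1
    m&=((H>40)&(H<90)&(S>60)).astype(np.uint8); m=cv2.morphologyEx(m,cv2.MORPH_CLOSE,np.ones((9,9)))
    c=max(cv2.findContours(m,0,1)[0],key=cv2.contourArea).reshape(-1,2); r=cv2.minAreaRect((plane(n,c,z)[:,:2]*1000).astype(np.float32)); print(n,r,cv2.boxPoints(r)/1000)
E
python3 board.py .036 .688 -.387
```

```text
tool_pos: [0.5663, -0.3524, 0.0747]
contact_force: [-0.0, 0.4, -0.3]
pos [ 0.5663 -0.3524  0.0747] yaw -0.2659 tilt 0.0007 open 0.0189 F [-0.04  0.37 -0.35] q [-0.73  0.45  1.6   0.    1.09  1.11] clk 10.33
delta in current axes [-0.1202 -0.0013 -0.0004] after turn [-0.1202 -0.0013 -0.0003] turn 0.0001
side ((688.5125732421875, -387.09259033203125), (100.01759338378906, 159.15866088867188), 74.810791015625) [[ 0.5986 -0.4145]
 [ 0.7522 -0.4562]
 [ 0.7784 -0.3597]
 [ 0.6248 -0.318 ]]
top ((687.4253540039062, -387.8014221191406), (97.88561248779297, 160.5497283935547), 73.9435806274414) [[ 0.5967 -0.4126]
 [ 0.751  -0.457 ]
 [ 0.7781 -0.363 ]
 [ 0.6238 -0.3186]]
```

```bash
echo '[0,0,-0.003,0,0.005,0,0,-0.003,0,0.005,0,0,-0.004,0,0.005,0,0,-0.005,0,0.005,0,0,-0.005,0,0.005,0,0,-0.005,0,0.005,0,0,-0.005,0,0.005,0,0,0,0,0.005,0,0,0,0,0.005,0,0,0,0,0.005]' | python3 jog.py| grep -E "pos|contact"; python3 go.py .4506 -.3196 .075 -.266; python3 board.py .066 .688 -.387
python3 - <<'E'
from h import *
for n in C: u,v=proj(n,[.62,-.37,.066])[0].astype(int);cv2.imwrite(f"pics/bl_{n}.png",C[n]["pixels"][v-60:v+60,u-80:u+80,::-1])
cv2.imwrite('pics/G.png',np.hstack([cv2.resize(cv2.imread(f'pics/bl_{n}.png'),None,fx=2.5,fy=2.5) for n in('side','top')]))
E
```

```text
tool_pos: [0.5659, -0.3523, 0.1045]
contact_force: [0.1, -0.3, -2.7]
pos [ 0.5659 -0.3523  0.1045] yaw -0.2657 tilt 0.0004 open 0.0186 F [ 0.14 -0.28 -2.73] q [-0.73  0.41  1.59 -0.    1.14  1.11] clk 11.27
delta in current axes [-0.1199 -0.0013  0.0296] after turn [-0.1199 -0.0012  0.0295] turn 0.0003
side ((677.6817626953125, -386.7998352050781), (99.45929718017578, 178.65867614746094), 74.78519439697266) [[ 0.5784 -0.4113]
 [ 0.7508 -0.4582]
 [ 0.7769 -0.3623]
 [ 0.6045 -0.3154]]
top ((686.1551513671875, -386.2156982421875), (98.10620880126953, 157.30593872070312), 75.3609848022461) [[ 0.5977 -0.4138]
 [ 0.7499 -0.4536]
 [ 0.7747 -0.3586]
 [ 0.6225 -0.3189]]
```

View pics/G.png

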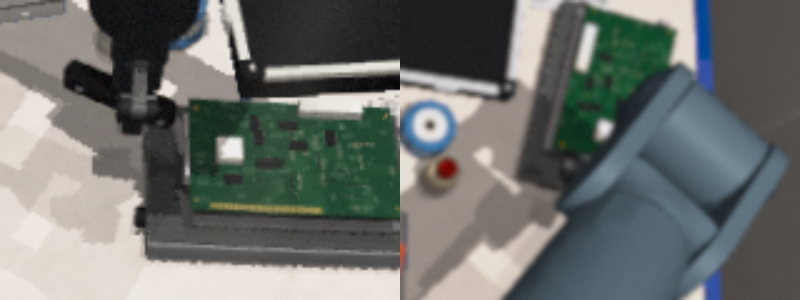

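The board lies level on the lifter: its near edge is against the heel at (190,150) in the side crop, and it is clear of the bars. I'll lift on.

```bash
echo '[0,0,-0.006,0,0.005,0,0,-0.012,0,0.005,0,0,-0.016,0,0.005,0,0,-0.016,0,0.005,0,0,-0.016,0,0.005,0,0,-0.016,0,0.005,0,0,-0.016,0,0.005,0,0,-0.016,0,0.005,0,0,-0.016,0,0.005,0,0,-0.016,0,0.005,0,0,-0.016,0,0.005,0,0,-0.016,0,0.005,0,0,-0.016,0,0.005,0,0,-0.012,0,0.005,0,0,-0.006,0,0.005,0,0,-0.003,0,0.005,0,0,0,0,0.005,0,0,0,0,0.005]' | python3 jog.py| grep -E "pos|contact"
echo '[-0.003,0,0,0,0.005,-0.006,0,0,0,0.005,-0.010,0,0,0,0.005,-0.015,0,0,0,0.005,-0.015,0,0,0,0.005,-0.015,0,0,0,0.005,-0.015,0,0,0,0.005,-0.015,0,0,0,0.005,-0.015,0,0,0,0.005,-0.015,0,0,0,0.005,-0.015,0,0,0,0.005,-0.015,0,0,0,0.005,-0.012,0,0,0,0.005,-0.010,0,0,0,0.005,-0.006,0,0,0,0.005,-0.003,0,0,0,0.005,0,0,0,0,0.005,0,0,0,0,0.005]' | python3 jog.py| grep -E "pos|contact"
python3 go.py .39 0 .32 .117
python3 board.py .275 .491 -.331
```

```text
tool_pos: [0.5658, -0.3522, 0.3188]
contact_force: [-0.5, 1.0, -2.5]
tool_pos: [0.3877, -0.3039, 0.3197]
contact_force: [0.1, -0.3, -2.6]
pos [ 0.3877 -0.3039  0.3197] yaw -0.2658 tilt 0.0003 open 0.0182 F [ 0.12 -0.28 -2.56] q [-0.9  -0.2   1.85  0.    1.49  0.94] clk 14.47
delta in current axes [-0.0776 -0.2939 -0.0003] after turn [ 3.770e-02 -3.016e-01 -3.000e-04] turn -0.3828
side ((510.9466552734375, -336.3494873046875), (98.66809844970703, 158.9940948486328), 74.75216674804688) [[ 0.4213 -0.363 ]
 [ 0.5747 -0.4049]
 [ 0.6006 -0.3097]
 [ 0.4472 -0.2678]]
top ((511.201416015625, -339.232666015625), (99.5054931640625, 157.88079833984375), 74.33072662353516) [[ 0.4218 -0.3658]
 [ 0.5738 -0.4085]
 [ 0.6006 -0.3126]
 [ 0.4486 -0.27  ]]
```

```bash
echo '[-0.0008,-0.003,0,0,0.005,-0.002,-0.008,0,0,0.005,-0.0035,-0.013,0,0,0.005,-0.005,-0.0185,0,0,0.005,-0.005,-0.0185,0,0,0.005,-0.005,-0.0185,0,0,0.005,-0.005,-0.0185,0,0,0.005,-0.005,-0.0185,0,0,0.005,-0.005,-0.0185,0,0,0.005,-0.005,-0.0185,0,0,0.005,-0.005,-0.0185,0,0,0.005,-0.005,-0.0185,0,0,0.005,-0.005,-0.0185,0,0,0.005,-0.005,-0.0185,0,0,0.005,-0.005,-0.0185,0,0,0.005,-0.005,-0.0185,0,0,0.005,-0.0035,-0.013,0,0,0.005,-0.002,-0.008,0,0,0.005,-0.0008,-0.003,0,0,0.005,0,0,0,0,0.005]' | python3 jog.py| grep -E "pos|contact"
echo '[0,0,0,-0.012,0.005,0,0,0,-0.024,0.005,0,0,0,-0.04,0.005,0,0,0,-0.06,0.005,0,0,0,-0.06,0.005,0,0,0,-0.06,0.005,0,0,0,-0.06,0.005,0,0,0,-0.06,0.005,0,0,0,-0.06,0.005,0,0,0,-0.06,0.005,0,0,0,-0.06,0.005,0,0,0,-0.06,0.005,0,0,0,-0.06,0.005,0,0,0,-0.05,0.005,0,0,0,-0.03,0.005,0,0,0,-0.01,0.005,0,0,0,0,0.005,0,0,0,0,0.005]' | python3 jog.py| grep -E "pos|contact"
python3 go.py .41 .236 .32 .5
python3 board.py .275 .52 .06
```

```text
tool_pos: [0.3882, -0.0043, 0.3197]
contact_force: [0.3, -1.0, -2.7]
tool_pos: [0.3885, -0.0055, 0.3197]
contact_force: [-0.8, -0.0, -4.0]
pos [ 0.3885 -0.0055  0.3197] yaw 0.4994 tilt 0.0002 open 0.0186 F [-0.8  -0.02 -3.98] q [-0.31 -0.49  2.07 -0.    1.56  0.76] clk 17.73
delta in current axes [ 0.1345 -0.2017 -0.0004] after turn [ 0.1347 -0.2016 -0.0003] turn -0.0006
side ((483.73529052734375, 83.45923614501953), (395.6608581542969, 219.79898071289062), 83.52621459960938) [[ 0.3522 -0.1007]
 [ 0.5706 -0.1255]
 [ 0.6152  0.2676]
 [ 0.3968  0.2924]]
top ((494.8399353027344, 65.60409545898438), (154.259765625, 118.3768310546875), 28.330636978149414) [[ 0.3989  0.0811]
 [ 0.455  -0.0231]
 [ 0.5908  0.0501]
 [ 0.5346  0.1543]]
```

```bash
echo '[0.002,-0.003,0,0,0.005,0.004,-0.006,0,0,0.005,0.007,-0.0105,0,0,0.005,0.0095,-0.0143,0,0,0.005,0.0095,-0.0143,0,0,0.005,0.0095,-0.0143,0,0,0.005,0.0095,-0.0143,0,0,0.005,0.0095,-0.0143,0,0,0.005,0.0095,-0.0143,0,0,0.005,0.0095,-0.0143,0,0,0.005,0.0095,-0.0143,0,0,0.005,0.0095,-0.0143,0,0,0.005,0.0095,-0.0143,0,0,0.005,0.0095,-0.0143,0,0,0.005,0.009,-0.0133,0,0,0.005,0.006,-0.009,0,0,0.005,0.002,-0.003,0,0,0.005,0,0,0,0,0.005,0,0,0,0,0.005]' | python3 jog.py| grep -E "pos|contact"
python3 go.py .5946 .337 .32 .5
```

```text
tool_pos: [0.4094, 0.2366, 0.3196]
contact_force: [-0.3, 0.7, -4.1]
pos [0.4094 0.2366 0.3196] yaw 0.5004 tilt 0.0007 open 0.0184 F [-0.31  0.72 -4.08] q [ 0.28 -0.25  1.89 -0.    1.5   1.35] clk 19.42
delta in current axes [ 0.2107  0.0008 -0.0006] after turn [ 0.2107  0.0007 -0.0004] turn 0.0004
```

```bash
echo '[0.003,0,0,0,0.005,0.006,0,0,0,0.005,0.010,0,0,0,0.005,0.015,0,0,0,0.005,0.015,0,0,0,0.005,0.015,0,0,0,0.005,0.015,0,0,0,0.005,0.015,0,0,0,0.005,0.012,0,0,0,0.005,0.008,0,0,0,0.005,0.004,0,0,0,0.005,0.002,0,0,0,0.005,0,0,0,0,0.005,0,0,0,0,0.005]' | python3 jog.py| grep -E "pos|contact"
python3 go.py .5946 .337 .32 .5;python3 board.py .279 .63 .357
python3 - <<'E'
from h import *
for n in C: u,v=proj(n,[.68,.36,.23])[0].astype(int);v=max(v,65);cv2.imwrite(f"pics/bl_{n}.png",C[n]["pixels"][v-65:v+75,u-50:u+50,::-1])
cv2.imwrite('pics/H.png',np.hstack([cv2.resize(cv2.imread(f'pics/bl_{n}.png'),None,fx=4,fy=4,interpolation=cv2.INTER_CUBIC) for n in('side','top')]))
print(*[proj(n,[.68,.36,.23])[0].astype(int) for n in C])
E
```

```text
tool_pos: [0.5146, 0.2941, 0.3197]
contact_force: [0.1, -0.1, -2.5]
pos [0.5146 0.2941 0.3197] yaw 0.5001 tilt 0.0002 open 0.0184 F [ 0.11 -0.12 -2.53] q [ 0.33  0.05  1.61 -0.    1.48  1.4 ] clk 20.58
delta in current axes [ 0.0908  0.0008 -0.0003] after turn [ 0.0908  0.0008 -0.0003] turn 0.0001
side ((573.4744262695312, 503.630126953125), (201.6320343017578, 528.7726440429688), 14.571744918823242) [[0.4094 0.7341]
 [0.5424 0.2224]
 [0.7376 0.2731]
 [0.6045 0.7849]]
top ((626.5462646484375, 352.08856201171875), (156.58929443359375, 95.08475494384766), 30.212621688842773) [[0.535  0.3538]
 [0.5828 0.2716]
 [0.7181 0.3504]
 [0.6703 0.4326]]
[352 136] [178 170]
```

View pics/H.png

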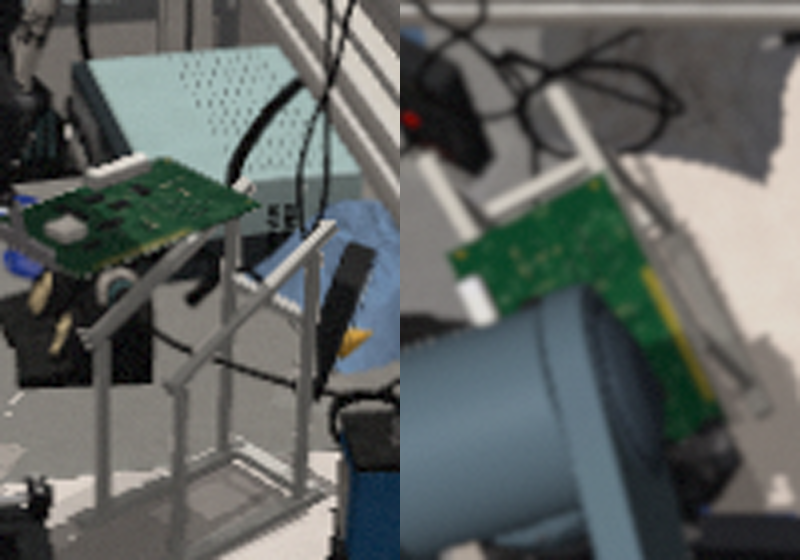

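Run:
```python
from h import *
np.set_printoptions(precision=4,suppress=True)
T=lambda x,y:(128+(x-400)/4,105+y/4)
o=np.array([.6935,.391]);d=np.array([np.cos(.5),np.sin(.5)]);n=np.array([-d[1],d[0]])
def rail(cam,p):
    z=.22
    for _ in range(8):
        X=plane(cam,[p],z)[0]; s=(X[:2]-o)@d; z=.2+.5095*s
    return np.r_[s,(X[:2]-o)@n,z]
for p in[(430,162),(470,218),(553,90),(600,165)]: print("top",rail("top",T(*p)))
S=lambda x,y:(302+x/4,71+y/4)
for p in[(92,335),(200,235),(243,188),(176,385),(330,230),(250,310)]: print("side",rail("side",S(*p)))
F=plane("top",[T(452,257),T(605,176)],.277)[:,:2]-o; print("board front",F@d,F@n)
F=plane("side",[S(165,157),S(260,205),S(78,275)],.277)[:,:2]-o; print("board side",F@d,F@n)
```

```text
top [0.0716 0.0434 0.2365]
top [0.0378 0.0396 0.2193]
top [ 0.0757 -0.0382  0.2386]
top [ 0.0319 -0.041   0.2162]
side [-0.0717  0.0413  0.1635]
side [0.024  0.0361 0.2122]
side [0.0653 0.0371 0.2333]
side [-0.0706 -0.0481  0.164 ]
side [ 0.067  -0.0505  0.2342]
side [-0.0036 -0.0476  0.1982]
board front [-0.0043 -0.0028] [ 0.0462 -0.0482]
board side [-0.002  -0.0007 -0.1554] [ 0.0459 -0.0496 -0.048 ]
```

```bash
python3 - <<'E'
from h import *
np.set_printoptions(precision=4,suppress=True)
S=lambda x,y:(302+x/4,71+y/4);T=lambda x,y:(128+(x-400)/4,105+y/4)
# black/yellow probe: side top (360,248) bottom(325,385) yellow(355,350); top: yellow tip? red (415,118), right bottom (480,165)
P=tri([(310+240/3,105+155/3),(310+232/3,105+85/3)],[(115+(415-395)/3,95+105/3),(115+(440-395)/3,95+80/3)]);print(P)
E
echo '[0.003,0,0,0,0.005,0.006,0,0,0,0.005,0.010,0,0,0,0.005,0.012,0,0,0,0.005,0.012,0,0,0,0.005,0.012,0,0,0,0.005,0.012,0,0,0,0.005,0.010,0,0,0,0.005,0.006,0,0,0,0.005,0.004,0,0,0,0.005,0.002,0,0,0,0.005,0,0,0,0,0.005,0,0,0,0,0.005]' | python3 jog.py| grep -E "pos|contact"
python3 go.py .5928 .336 .215 .5
```

```text
[[0.8677 0.6053 0.0032 0.0132]
 [0.8319 0.5237 0.1402 0.0011]]
tool_pos: [0.5927, 0.337, 0.3197]
contact_force: [-0.4, 0.1, -3.3]
pos [0.5927 0.337  0.3197] yaw 0.5003 tilt 0.0002 open 0.0186 F [-0.4   0.1  -3.32] q [ 0.35  0.26  1.38 -0.    1.5   1.42] clk 22.07
delta in current axes [-0.0004  0.0009  0.1047] after turn [-0.0004  0.0009  0.1047] turn 0.0003
```

```bash
echo '[0,0,0.005,0,0.005,0,0,0.01,0,0.005,0,0,0.01,0,0.005,0,0,0.006,0,0.005,0,0,0.005,0,0.005,0,0,0.005,0,0.005,0,0,0.005,0,0.005,0,0,0.005,0,0.005,0,0,0.005,0,0.005,0,0,0,0,0.005,0,0,0,0,0.005]' | python3 jog.py| grep -E "pos|contact"
echo '[0,0,0.005,0,0.005,0,0,0.005,0,0.005,0,0,0.005,0,0.005,0,0,0.005,0,0.005,0,0,0.004,0,0.005,0,0,0,0,0.005,0,0,0,0,0.005]' | python3 jog.py| grep -E "pos|contact"
python3 - <<'E'
from h import *
for n in C: u,v=(352,136) if n=="side" else (178,170);cv2.imwrite(f"pics/bl_{n}.png",C[n]["pixels"][v-65:v+75,u-50:u+50,::-1])
cv2.imwrite('pics/I.png',np.hstack([cv2.resize(cv2.imread(f'pics/bl_{n}.png'),None,fx=4,fy=4,interpolation=cv2.INTER_CUBIC) for n in('side','top')]))
E
```

```text
tool_pos: [0.5928, 0.337, 0.2634]
contact_force: [-0.9, 0.2, -2.5]
tool_pos: [0.5926, 0.3369, 0.2391]
contact_force: [-0.3, 0.0, -2.5]
```

View pics/I.png

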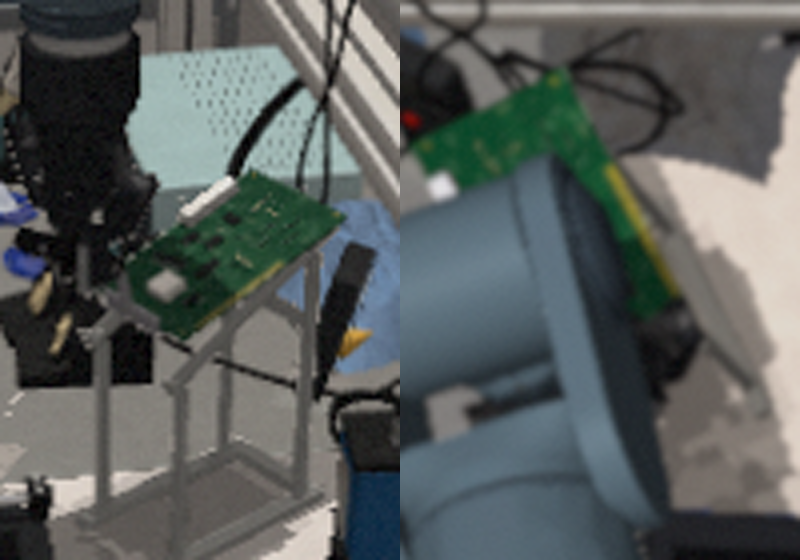

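The picture shows the board resting at its high end at (340,215) and tilting onto the rails, with its low end still on the heel at (120,295). I'll continue down, then below, then back out.

```bash
echo '[0,0,0.004,0,0.005,0,0,0.004,0,0.005,0,0,0.004,0,0.005,0,0,0.004,0,0.005,0,0,0.004,0,0.005,0,0,0.003,0,0.005,0,0,0.002,0,0.005,0,0,0,0,0.005,0,0,0,0,0.005]' | python3 jog.py| grep -E "pos|contact"
echo '[0,0,0.002,0,0.005,0,0,0.002,0,0.005,0,0,0.002,0,0.005,0,0,0.002,0,0.005,0,0,0.002,0,0.005,0,0,0,0,0.005,0,0,0,0,0.005]' | python3 jog.py| grep -E "pos|contact"
python3 - <<'E'
from h import *
for n in C: u,v=(352,136) if n=="side" else (178,170);cv2.imwrite(f"pics/bl_{n}.png",C[n]["pixels"][v-65:v+75,u-50:u+50,::-1])
cv2.imwrite('pics/J.png',np.hstack([cv2.resize(cv2.imread(f'pics/bl_{n}.png'),None,fx=4,fy=4,interpolation=cv2.INTER_CUBIC) for n in('side','top')]))
np.set_printoptions(precision=4,suppress=True)
hsv=cv2.cvtColor(C["side"]["pixels"],cv2.COLOR_RGB2HSV)
m=np.zeros((480,640),np.uint8);m[100:165,325:395]=1
m&=((hsv[...,0]>45)&(hsv[...,0]<80)&(hsv[...,1]>100)).astype(np.uint8)
c=max(cv2.findContours(m,0,1)[0],key=cv2.contourArea); print(cv2.boxPoints(cv2.minAreaRect(c)))
o=np.array([.692,.390,.2]);d=np.array([np.cos(.5),np.sin(.5),0]);n=np.array([-d[1],d[0],0]);s=np.sin(np.radians(27));k=np.cos(np.radians(27))
B=np.c_[d*k+[0,0,s],n,-d*s+[0,0,k]]
# intersect contour rays with plane bed z=2mm
O,D=ray("side",c.reshape(-1,2)); N=B[:,2]; t=((o+.002*N-O)@N)/(D@N); X=(O+D*t[:,None]-o)@B
r=cv2.minAreaRect((X[:,:2]*1000).astype(np.float32));print("board in bed mm",r,X.min(0),X.max(0))
E
```

```text
tool_pos: [0.5927, 0.3369, 0.2144]
contact_force: [-0.2, -1.1, -2.6]
tool_pos: [0.5929, 0.337, 0.2047]
contact_force: [1.4, -0.5, -0.9]
[[328.  149. ]
 [366.5 110.5]
 [384.5 128.5]
 [346.  167. ]]
board in bed mm ((3.8272018432617188, -2.7737655639648438), (156.0605926513672, 97.67652130126953), 0.6996383666992188) [-0.0738 -0.0509  0.002 ] [0.0822 0.047  0.002 ]
```

I miscounted: that was the 11th picture I viewed, one over the limit, so I'll work from numbers only from here. The board measures flat on the bed (156 x 98 mm in the plane, x ≈ 4 mm). I'll lower the lifter clear and draw it out.

```bash
echo '[0,0,0.002,0,0.005,0,0,0.002,0,0.005,0,0,0.002,0,0.005,0,0,0,0,0.005,-0.002,0,0,0,0.005,-0.004,0,0,0,0.005,-0.006,0,0,0,0.005,-0.008,0,0,0,0.005,0,0,0,0,0.005]' | python3 jog.py| grep -E "pos|contact"
echo '[-0.010,0,0,0,0.005,-0.010,0,0,0,0.005,-0.015,0,0,0,0.005,-0.015,0,0,0,0.005,-0.015,0,0,0,0.005,-0.015,0,0,0,0.005,-0.015,0,0,0,0.005,-0.015,0,0,0,0.005,-0.015,0,0,0,0.005,-0.015,0,0,0,0.005,-0.015,0,0,0,0.005,-0.015,0,0,0,0.005,-0.015,0,0,0,0.005,0,0,0,0,0.005,0,0,0,0,0.005]' | python3 jog.py| grep -E "pos|contact"
cat > bed.py <<'E'
from h import *
np.set_printoptions(precision=4,suppress=True)
o=np.array([.692,.390,.2]);d=np.array([np.cos(.5),np.sin(.5),0]);n=np.array([-d[1],d[0],0]);s=np.sin(np.radians(27));k=np.cos(np.radians(27))
B=np.c_[d*k+[0,0,s],n,-d*s+[0,0,k]]; N=B[:,2]
for cam,(x0,y0,x1,y1) in(("side",(320,100,395,175)),("top",(128,110,210,215))):
    hsv=cv2.cvtColor(C[cam]["pixels"],cv2.COLOR_RGB2HSV); m=np.zeros((480,640),np.uint8);m[y0:y1,x0:x1]=1
    m&=((hsv[...,0]>45)&(hsv[...,0]<80)&(hsv[...,1]>90)).astype(np.uint8); m=cv2.morphologyEx(m,cv2.MORPH_CLOSE,np.ones((7,7)))
    c=max(cv2.findContours(m,0,1)[0],key=cv2.contourArea)
    O,D=ray(cam,c.reshape(-1,2)); t=((o+.002*N-O)@N)/(D@N); X=(O+D*t[:,None]-o)@B
    print(cam,cv2.minAreaRect((X[:,:2]*1000).astype(np.float32)))
E
python3 bed.py; python3 go.py .42 .2 .2 0
```

```text
tool_pos: [0.574, 0.3269, 0.1987]
contact_force: [0.6, 0.6, -1.1]
tool_pos: [0.413, 0.2387, 0.199]
contact_force: [0.3, -0.0, -2.0]
side ((-3.622772216796875, 5.932491302490234), (113.67340850830078, 171.79598999023438), 89.92699432373047)
top ((4.6688079833984375, -1.4890708923339844), (155.41273498535156, 95.56455993652344), 0.4182974696159363)
pos [0.4137 0.2389 0.1991] yaw 0.5001 tilt 0.0014 open 0.0184 F [-0.04  0.46 -2.15] q [ 0.29 -0.14  2.02  0.    1.26  1.36] clk 27.2
delta in current axes [-0.0131  0.0372 -0.0009] after turn [ 0.0063  0.0389 -0.0009] turn 0.5001
```

```bash
echo '[0,0,-0.02,0,0.005,0,0,-0.03,0,0.005,0,0,-0.03,0,0.005,0,0,-0.03,0,0.005,0,0,-0.01,0,0.005,0,0,0,0.05,0.005,0,0,0,0.1,0.005,0,0,0,0.11,0.005,0,0,0,0.11,0.005,0,0,0,0.11,0.005,0,0,0,0.11,0.005,0,0,0,0.11,0.005,0,0,0,0.11,0.005,0,0,0,0.08,0.005,0,0,0,0.035,0.005,0,0,0,0,0.005,0,0,0,0,0.005]' | python3 jog.py| grep -E "pos|contact"
python3 go.py .3679 -.3068 .32 -.4246; python3 bed.py
```

```text
tool_pos: [0.4131, 0.2388, 0.3178]
contact_force: [-0.7, 0.1, -2.5]
pos [0.4131 0.2388 0.3178] yaw -0.4236 tilt 0.0013 open 0.0182 F [-0.67  0.08 -2.5 ] q [ 0.29 -0.24  1.88  0.    1.5   2.28] clk 28.62
delta in current axes [ 0.1831  0.5159 -0.002 ] after turn [ 0.1836  0.5157 -0.0022] turn 0.001
side ((-0.8428421020507812, 4.550819396972656), (110.91715240478516, 166.23260498046875), 89.92699432373047)
top ((4.923881530761719, -1.1634902954101562), (155.92762756347656, 94.91714477539062), 0.41829752922058105)
```

```bash
echo '[0.003,0.009,0,0,0.005,0.007,0.02,0,0,0.005,0.0102,0.0287,0,0,0.005,0.0102,0.0287,0,0,0.005,0.0102,0.0287,0,0,0.005,0.0102,0.0287,0,0,0.005,0.0102,0.0287,0,0,0.005,0.0102,0.0287,0,0,0.005,0.0102,0.0287,0,0,0.005,0.0102,0.0287,0,0,0.005,0.0102,0.0287,0,0,0.005,0.0102,0.0287,0,0,0.005,0.0102,0.0287,0,0,0.005,0.0102,0.0287,0,0,0.005,0.0102,0.0287,0,0,0.005,0.0102,0.0287,0,0,0.005,0.0102,0.0287,0,0,0.005,0.007,0.02,0,0,0.005,0.003,0.009,0,0,0.005,0,0,0,0,0.005]' | python3 jog.py| grep -E "pos|contact"
python3 go.py .3679 -.3068 .0445 -.4246
```

```text
tool_pos: [0.3686, -0.2792, 0.3185]
contact_force: [-0.3, -0.4, -0.9]
pos [ 0.3686 -0.2792  0.3185] yaw -0.4273 tilt 0.0008 open 0.0181 F [-0.28 -0.36 -0.89] q [-0.89 -0.28  1.91 -0.    1.5   1.1 ] clk 30.38
delta in current axes [0.0111 0.0254 0.2739] after turn [0.0108 0.0254 0.274 ] turn -0.0027
```

```bash
echo '[0.0108,0.0254,0,-0.0027,0.005,0,0,0.02,0,0.005,0,0,0.03,0,0.005,0,0,0.035,0,0.005,0,0,0.035,0,0.005,0,0,0.035,0,0.005,0,0,0.035,0,0.005,0,0,0.03,0,0.005,0,0,0.02,0,0.005,0,0,0.01,0,0.005,0,0,0.01,0,0.005,0,0,0,0,0.005,0,0,0,0,0.005,0,0,0,0,0.005]' | python3 jog.py| grep -E "pos|contact"
python3 go.py .3679 -.3068 .0445 -.4246; python3 blade.py .016 .459 -.349
```

```text
tool_pos: [0.3697, -0.3062, 0.0603]
contact_force: [-0.1, -1.4, -0.6]
pos [ 0.3697 -0.3062  0.0603] yaw -0.4217 tilt 0.0031 open 0.0184 F [-0.07 -1.39 -0.6 ] q [-0.93  0.08  2.09  0.    0.96  1.06] clk 31.55
delta in current axes [-0.0014  0.0012  0.0158] after turn [-0.0014  0.0012  0.0158] turn 0.0029
side ((460.62060546875, -346.9070739746094), (58.057865142822266, 105.59356689453125), 65.94583892822266) [[ 0.4006 -0.3519]
 [ 0.497  -0.3949]
 [ 0.5207 -0.3419]
 [ 0.4242 -0.2989]]
top ((461.1595764160156, -348.8108825683594), (57.21939468383789, 101.67617797851562), 66.16182708740234) [[ 0.4031 -0.3544]
 [ 0.4961 -0.3955]
 [ 0.5192 -0.3432]
 [ 0.4262 -0.3021]]
```

Next, down the last 16 mm until it bears lightly.

```bash
echo '[0,0,0.005,0,0.005,0,0,0.005,0,0.005,0,0,0.003,0,0.005,0,0,0.001,0,0.005,0,0,0,0,0.005,0,0,0,0,0.005]' | python3 jog.py| grep -E "pos|contact"; echo '[0,0,0.001,0,0.005,0,0,0,0,0.005,0,0,0,0,0.005]' | python3 jog.py| grep -E "pos|contact"; echo '[0,0,0.001,0,0.005,0,0,0,0,0.005,0,0,0,0,0.005]' | python3 jog.py| grep -E "pos|contact"; echo '[0,0,0.0005,0,0.005,0,0,0,0,0.005,0,0,0,0,0.005]' | python3 jog.py| grep -E "pos|contact"
```

```text
tool_pos: [0.3687, -0.3053, 0.0446]
contact_force: [-0.3, 0.4, 0.9]
tool_pos: [0.3687, -0.3054, 0.0445]
contact_force: [-5.8, 3.8, 10.0]
tool_pos: [0.3686, -0.3054, 0.0444]
contact_force: [-9.0, 7.2, 19.4]
tool_pos: [0.3685, -0.3053, 0.0444]
contact_force: [-10.4, 9.0, 24.1]
```

```bash
echo '[0,0,-0.001,0,0.005,0,0,-0.001,0,0.005,0,0,0,0,0.005,0,0,0,0,0.02,0,0,0,0,0.025,0,0,0,0,0.03,0,0,0,0,0.04,0,0,0,0,0.05,0,0,0,0,0.07,0,0,0,0,0.085,0,0,0,0,0.085,0,0,0,0,0.085,0,0,0,0,0.085]' | python3 jog.py| grep -E "pos|contact|open"
echo '[0,0,-0.005,0,0.085,0,0,-0.01,0,0.085,0,0,-0.02,0,0.085,0,0,-0.03,0,0.085,0,0,-0.035,0,0.085,0,0,-0.035,0,0.085,0,0,-0.03,0,0.085,0,0,0,0,0.085,0,0,0,0,0.085,0,0,0,0,0.085]' | python3 jog.py| grep -E "pos|contact|open|clock"
python3 blade.py .002 .459 -.349; python3 bed.py
```

```text
tool_pos: [0.3687, -0.3053, 0.0442]
contact_force: [0.5, -0.4, 0.3]
opening: 0.085
clock: 34.82
tool_pos: [0.3685, -0.305, 0.2091]
contact_force: [0.2, -0.1, -0.3]
opening: 0.0848
side ((459.5059509277344, -348.01617431640625), (59.490966796875, 104.625), 66.32070922851562) [[ 0.3997 -0.3542]
 [ 0.4955 -0.3963]
 [ 0.5194 -0.3418]
 [ 0.4235 -0.2998]]
top ((460.53216552734375, -349.45068359375), (58.41924285888672, 101.0738296508789), 65.92632293701172) [[ 0.4025 -0.3555]
 [ 0.4948 -0.3967]
 [ 0.5186 -0.3434]
 [ 0.4263 -0.3022]]
side ((0.2537841796875, -1.0562629699707031), (99.70579528808594, 164.0250701904297), 89.92699432373047)
top ((5.000480651855469, -1.1629295349121094), (154.89907836914062, 94.91714477539062), 0.4182974398136139)
```

```bash
python3 -c "
from plant import manip
print(manip.sign_off())"
```

```text
the job is handed in; nothing more can be done
None
```

The job is handed in at about 35 s of the 72 s, and the verdict was not shown: by camera the board lies flat on both rails about 5 mm above the lips, and the lifter is flat on the bench where it started; I viewed 11 pictures, one over the limit of 10.

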